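# Stack and clamp a shredder rotor

### The job

Build up the plastic shredder's rotor on the D-shaft standing in the assembly fixture: the tall spacer first, then the knife, then the short spacer, each turned so that the flat in its bore meets the flat of the shaft and fully home on what is below it. Then swing the toggle clamp's handle all the way down so that its pad holds the stack, and let go. Leave the other things on the bench where they are.

Things in the scene. Friction and masses are not known exactly. Their poses are not given: they have to be found in the camera images.
- fixture: Assembly fixture screwed to the bench: dark steel base plate, 12 mm thick, x -60 to 60, y -75 to 170 mm in its frame; rotor shaft at one end, toggle clamp on a riser (x +-30, y 85 to 155, 97 mm high) at the other. Origin on the shaft's axis at bench height, z up; the shaft's flat faces +x, the clamp stands toward +y. Open, the clamp stays 90 mm clear of the shaft's axis and below 260 mm.
- seat (a point): Centre of the shoulder's top (58 mm diameter), on the shaft's axis, 20 mm above the bench: where the tall spacer's underside belongs. The steel shaft above it has 28 mm diameter with one flat 9 mm from the axis; a bright line on the base plate points to the flat's side (+x). Bores have 1 mm play all round and some 0.1 rad in turning.
- shaft_end (a point): Centre of the shaft's upper end, 90 mm above the bench. The last 8 mm are a plain round pilot 15 mm in diameter; the D section ends at 82 mm, its last 2 mm chamfered by 1.5 mm. A part not turned right stays resting on top of the D.
- tall_spacer: Steel spacer, 60 mm diameter, 40 mm high, 0.6 kg, bore upright. Origin: centre of its underside, z up. D bore right through: round 30 mm diameter, cut by a flat 10 mm from the axis on the +x side, so it fits only with its +x along the fixture's +x. A dark line on top runs from that flat to the rim. Two gripping flats outside, at x = +28 and -28 mm (56 mm across, 21 mm wide).
- knife: Shredder knife: dark steel plate 12 mm thick with a hooked claw at either end, 122 mm tip to tip along its y, 0.5 kg, lying flat. Origin: centre of its underside on the bore's axis, z up. Same D bore, flat at +x (bright line): fits only with its +x along the fixture's +x. Grip by the straight waist sides at x = +28 and -28 mm (56 mm across, y -18 to 18). Home: underside 60 mm above the bench.
- short_spacer: Steel spacer like the tall one (60 mm diameter, same D bore with the flat at +x, same gripping flats at x = +-28 mm, same line) but 25 mm high, 0.4 kg. Origin: centre of its underside, z up. Home: underside 72 mm above the bench, so its top stands 7 mm above the shaft's end.
- clamp_handle (a joint): Handle of the toggle clamp, rad: about 0 open (handle 1.1 rad above level), grows as it is swung down away from the shaft. A linkage swings the arm down over the shaft with it (1.64 times as far): near 1.10, handle level along the fixture's +y, the pad meets the finished stack and stops it. Stiff (friction 0.4 N m, about 3 to 6 N at the grip): it stays where it is left, so press it firmly.
- clamp_arm: The toggle clamp's arm: two steel bars, 100 mm from pivot to the spindle with the 42 mm rubber pad; moves only with the handle. Origin on its pivot (fixture frame x 0, y 100, z 122 mm). Open it stands up, leaning away from the shaft; closed it lies level, the pad on the shaft's axis.
- clamp_hinge (a point): Point on the handle's hinge axis (parallel to the fixture's x): fixture frame x 0, y 126, z 120 mm.
- clamp_grip (a point): Centre of the handle's black plastic grip, 115 mm from the hinge axis along the handle and 6 mm to its upper side. The grip is 24 mm wide (along the fixture's x), 20 mm thick and 80 mm long (to 144 mm from the hinge). It can be pushed down by its upper side.
- parts_bin: Bystander: open yellow stacking bin, 160 x 105 x 75 mm, with bolts in it, on the bench. Origin: centre of its underside.
- screwdriver: Bystander: screwdriver 200 mm long with a black handle 26 mm thick, lying on the bench. Origin: middle of its length, at bench height.
- clear_box: Bystander: clear plastic box with a white lid, 118 x 168 x 64 mm, on the bench. Origin: centre of its underside.
Mind the look-alikes: they are no part of the job. What is shaped like the tall_spacer but orange or purple is not meant.

How it is judged:
On the way, in this order (a step that is already met when the one before it is completed fails the run):
1. the tall spacer is home on the shaft's shoulder and let go (horizontal distance between tall_spacer and seat below 0.004 m and z of tall_spacer in the frame of fixture between 0.016 and 0.023 m and angle between tall_spacer's own z axis and vertical below 0.06 rad and angle between the x axis of tall_spacer and the x axis of fixture, either way round below 0.25 rad and contact force between the fingers and tall_spacer below 0.2 N), for 0.2 s.
2. the knife is home on the tall spacer and let go (horizontal distance between knife and seat below 0.004 m and z of knife in the frame of fixture between 0.056 and 0.063 m and angle between knife's own z axis and vertical below 0.06 rad and angle between the x axis of knife and the x axis of fixture, either way round below 0.25 rad and contact force between the fingers and knife below 0.2 N), for 0.2 s.
3. the short spacer is home on the knife and let go (horizontal distance between short_spacer and seat below 0.004 m and z of short_spacer in the frame of fixture between 0.068 and 0.075 m and angle between short_spacer's own z axis and vertical below 0.06 rad and angle between the x axis of short_spacer and the x axis of fixture, either way round below 0.25 rad and contact force between the fingers and short_spacer below 0.2 N), for 0.2 s.
4. the clamp's handle is fully down and its pad presses on the short spacer (value of joint clamp_handle above 1.05 rad and contact force between clamp_arm and short_spacer above 1 N), for 0.2 s.
At the end, for the whole second after the job is handed in: All three parts at rest on the shaft, keyed flat to flat: within 4 mm of its axis, level within 0.06 rad, within 3 mm of home height (undersides 20, 60 and 72 mm above the bench); clamp handle joint above 1.05 and the pad pressing on the short spacer with over 1 N (all of step 4 and horizontal distance between each of tall_spacer, knife, short_spacer and seat below 0.004 m and z of tall_spacer in the frame of fixture between 0.016 and 0.023 m and angle between each of tall_spacer, knife, short_spacer's own z axis and vertical below 0.06 rad and angle between the x axis of each of tall_spacer, knife, short_spacer and the x axis of fixture, either way round below 0.25 rad and z of knife in the frame of fixture between 0.056 and 0.063 m and z of short_spacer in the frame of fixture between 0.068 and 0.075 m and linear speed of each of tall_spacer, knife, short_spacer below 0.02 m/s); the robot touches nothing.
It fails at once if the parts bin is pushed more than 30 mm or tipped (distance of parts_bin from where it was at the start of the episode above 0.03 m or angle between parts_bin's own z axis and vertical above 0.3 rad).
It fails at once if the clear box is pushed more than 30 mm or tipped (distance of clear_box from where it was at the start of the episode above 0.03 m or angle between clear_box's own z axis and vertical above 0.3 rad).
It fails at once if the screwdriver is pushed more than 30 mm (distance of screwdriver from where it was at the start of the episode above 0.03 m).
It also fails if it takes over 72 s, if anything falls off the work surface, if the arm or the gripper's body presses on something with over 40 N, if the wrist force passes 120 N, or if a joint passes its speed limit or range.

### The arm

A 7-joint arm with a two-finger parallel gripper is mounted at the origin on the work surface. World frame = base frame: x ahead of the robot, y to its left, z up, the work surface at z = 0. Lengths are in m, angles in rad, forces in N, time in s.
With the tool pointing down it reaches from about 0.4 to 0.875 m from the base axis. Payload 19.3 kg.
Tool frame: the origin (TCP) lies at the very end of the fingers, on their centre line; the grasp point (between the pads) lies 19 mm behind it; z points along the fingers, y is the line along which they close (so a half turn about z gives the same grasp; the last joint's range is limited). The gripper opens to 85 mm and grips with 20 to 120 N. Pads are 22 mm wide; open, the fingers measure 114 mm over their backs; the gripper's body (76 mm by 85 mm) begins 54 mm behind the grasp point. The pads swing forward as they close: fully open they stand 13 mm farther back than shut.
Start: joints at [-1.373, 0.521, -0.036, 1.599, 0.021, 1.021, -0.113], TCP at [0.165, 0.603, 0.231] pointing down, gripper open.
Joint ranges: [-2.91, 2.91], [-0.3, 2.13], [-1.5, 1.42], [0.17, 2.43], [-1.26, 4.41], [0.16, 1.93], [-2.52, 2.52]. Speed limits (rad/s): [1.89, 1.89, 2.39, 2.39, 3.01, 3.01, 3.01].

### API

Orientations are given as [roll, pitch, yaw] about the fixed x, y, z axes, in that order (R = Rz(yaw) Ry(pitch) Rx(roll)).
In Python, from workcell import bot gives the robot as it stands.
- The arm moves only by the tool carry_out, never from a script. Its argument "rows" is a list that holds one entry, the list of rows, each a list of 4 numbers: the shift along the tool's x, y, z in m, then the turn about the tool's z in degrees. In form: [[[x, y, z, twist], ...]]. A call has 1 to 12 rows; each row is the pose to reach, as a shift and turn from the pose commanded when the call began, along the tool's axes at that moment; what a row does not reach only later rows make up. A row lasts 1/12 s, in which the tool goes at most 41.7 mm and 7.16 degrees, less where a joint would pass 70% of its speed; a pose out of reach is approached as far as the arm can. A call with a gripper value outside its range is refused whole. "grip" is the finger opening in m, from 0 to 0.0854, set as the call begins (left out, the last holds). The fingers move at their own pace and stop on an object; "grip_force" is the grip in N (left out, the last holds). Time passes only in rows, so rows that repeat a pose let the fingers close. It gives the time, the measured TCP pose, the force, the opening and the grip force at its end, in the units of the state.
- bot.observe(): the state, without advancing time (a new reading comes with each control period).
- bot.grab_frame(name): name is "side" or "top" or "wrist"; returns a dict with "pixels" (420x560x3 uint8, red, green, blue), "K" (3x3 intrinsics, pixels), "pose" (4x4, takes a point from camera to world coordinates). Camera axes: x right, y down, z forward; pixel columns grow to the right and rows downward; lengths in m; the calibration is good to about 2 mm. A picture is of the moment at which its call begins. There is no depth.
- bot.job_done(): hands the job in; it is judged then, once.
Trained networks look in a picture, given as the dict that the camera call returned (one of the last four; its "shot" number tells which), for a name from the list of things; names that differ only in an ending like _2 or _b are one class to them, and where a whole thing is asked for, a point or a joint stands for the part that bears it (a point fixed in the world has none). Each returns a list of dicts, best first, with "conf" (0 to 1); they miss things now and then, are a little off and sometimes report something else, mostly with a low value. They report only what shows in the picture. A call takes as long as a camera call. They do not tell look-alikes from the thing itself.
- bot.look_for(picture, label): "position" ([column, row] in pixels, amid what is visible of it).
- bot.regions_of(picture, label): "region" (420x560 bool, what is visible of it) and "position" ([column, row] in pixels, amid what is visible of it).
- bot.spot_point(picture, label): "position" ([column, row] in pixels: a listed point, or the origin of a listed thing).
The state is a dict: "clock": time; "qpos": joint angles; "qd": joint speeds; "joint_efforts": joint torques, N m; "position": TCP position; "tool_rot": TCP orientation; "force": force on the tool from outside, world axes, zero at the start; "moment": the same for the moment, N m; "grip_width": finger opening in m; "finger_force": force on a finger pad.
Only numpy, scipy, OpenCV 4.12 (cv2) and the standard library are available. Lean on these libraries where they do the work, as an engineer would, in place of code of your own. Each camera call takes 0.05 s, during which the arm holds its last target. There are 200 camera calls.

## Working session

There is one attempt and no reset: what is moved stays moved. The work goes in short steps, Python scripts to look and compute and a tool call to move; the robot and the scene stay as the last step left them, time stands still between calls to the robot, and variables do not carry over. Pictures are saved under pics/ and viewed, at most 10 in all, crops included, and the job is handed in when it is done.

Besides the shell and the picture viewer there is one more tool, called after ">>>" as name(argument=value, ...), one argument or row to a line, values as JSON. carry_out: Moves the arm, as the interface text tells. Its arguments: {"type":"object","properties":{"rows":{"type":"array","items":{"type":"array","items":{"type":"array","items":{"type":"number"}}}},"grip":{"type":"number"},"grip_force":{"type":"number"}},"required":["rows"]}

```bash
mkdir -p pics; ls; cat > h.py <<'E'
import numpy as np, cv2
from scipy.spatial.transform import Rotation as R
from workcell import bot
def ray(f,uv):
    K=np.array(f["K"]);P=np.array(f["pose"]);d=P[:3,:3]@np.linalg.inv(K)@np.array([uv[0],uv[1],1.]);return P[:3,3],d
def onz(f,uv,z):
    o,d=ray(f,uv);return o+d*(z-o[2])/d[2]
def proj(f,p):
    P=np.array(f["pose"]);q=np.array(f["K"])@(P[:3,:3].T@(np.asarray(p)-P[:3,3]));return q[:2]/q[2]
def save(f,n,crop=None,s=1):
    im=f["pixels"][:,:,::-1]
    if crop: im=im[crop[1]:crop[3],crop[0]:crop[2]]
    cv2.imwrite("pics/"+n,cv2.resize(im,None,fx=s,fy=s,interpolation=cv2.INTER_CUBIC))
E
python3 - <<'E'
from h import *
np.set_printoptions(precision=4,suppress=True)
s=bot.observe();print(s)
fs={n:bot.grab_frame(n) for n in("top","side")}
im=np.vstack([fs["top"]["pixels"],fs["side"]["pixels"]])
for n in fs: save(fs[n],n+"0.png",s=1.42); print(n,np.array(fs[n]["pose"]),fs[n]["K"])
f=fs["top"]
for l,z in [("tall_spacer",.04),("knife",.012),("short_spacer",.025),("fixture",.012),("parts_bin",.07),("screwdriver",.01),("clear_box",.06)]:
    for d in bot.look_for(f,l): print(l,d["conf"],np.round(d["position"],1),onz(f,d["position"],z))
for l,z in [("tall_spacer",0),("knife",0),("short_spacer",0),("seat",.02),("shaft_end",.09),("clamp_hinge",.12),("fixture",0),("clamp_grip",.2)]:
    for d in bot.spot_point(f,l): print("pt",l,d["conf"],np.round(d["position"],1),onz(f,d["position"],z))
E
```

```text
pics
{'clock': 0.0, 'qpos': array([-1.3732,  0.522 , -0.0363,  1.6   ,  0.0212,  1.0211, -0.1128]), 'qd': array([-0.0007, -0.0005,  0.0012, -0.0019, -0.0003,  0.0014,  0.0007]), 'joint_efforts': array([ -0.0008, -92.713 ,   1.9798, -36.9922,   0.0178,   0.0082,
         0.    ]), 'position': array([0.1653, 0.6024, 0.2307]), 'tool_rot': array([-3.1404,  0.0001,  2.8737]), 'force': array([ 0.9104, -0.5004,  0.3635]), 'moment': array([ 0.0142, -0.0009,  0.0156]), 'finger_force': 0.0, 'grip_width': 0.08539848866447691}
top [[ 0.0113 -0.997   0.0761  0.4511]
 [-0.9997 -0.0095  0.0235  0.0173]
 [-0.0227 -0.0763 -0.9968  1.7066]
 [ 0.      0.      0.      1.    ]] [[522.27     0.     274.13  ]
 [  0.     522.27   214.2858]
 [  0.       0.       1.    ]]
side [[ 0.9407 -0.2227  0.2558  0.2373]
 [-0.3387 -0.5778  0.7426 -0.9924]
 [-0.0176 -0.7852 -0.619   1.0309]
 [ 0.      0.      0.      1.    ]] [[531.7694   0.     281.704 ]
 [  0.     531.7694 208.5203]
 [  0.       0.       1.    ]]
tall_spacer 0.76 [329.  241.6] [ 0.4928 -0.119   0.04  ]
tall_spacer 0.58 [360.5 210.3] [ 0.5936 -0.2189  
[... 582 characters left out ...]
 0.6939 -0.1907  0.    ]
pt tall_spacer 0.69 [328.  239.5] [ 0.5006 -0.119   0.    ]
pt tall_spacer 0.65 [354.3 208.9] [ 0.6015 -0.2044  0.    ]
pt tall_spacer 0.61 [389.2 202.7] [ 0.6229 -0.3181  0.    ]
pt knife 0.55 [363.8 255.7] [ 0.4493 -0.2351  0.    ]
pt short_spacer 0.79 [404.1 228. ] [ 0.5406 -0.3659  0.    ]
pt seat 0.71 [282.4 241.3] [0.4926 0.0294 0.02  ]
pt shaft_end 0.77 [277.2 241.6] [0.4898 0.045  0.09  ]
pt clamp_hinge 0.87 [237.7 245.4] [0.4763 0.1643 0.12  ]
pt clamp_hinge 0.16 [169.  188.1] [0.6498 0.3788 0.12  ]
pt fixture 0.82 [278.5 242.2] [0.4901 0.0422 0.    ]
pt fixture 0.26 [152.4 261. ] [0.4242 0.4543 0.    ]
pt clamp_grip 0.75 [217.6 253.7] [0.4505 0.2146 0.2   ]
```

View pics/top0.png

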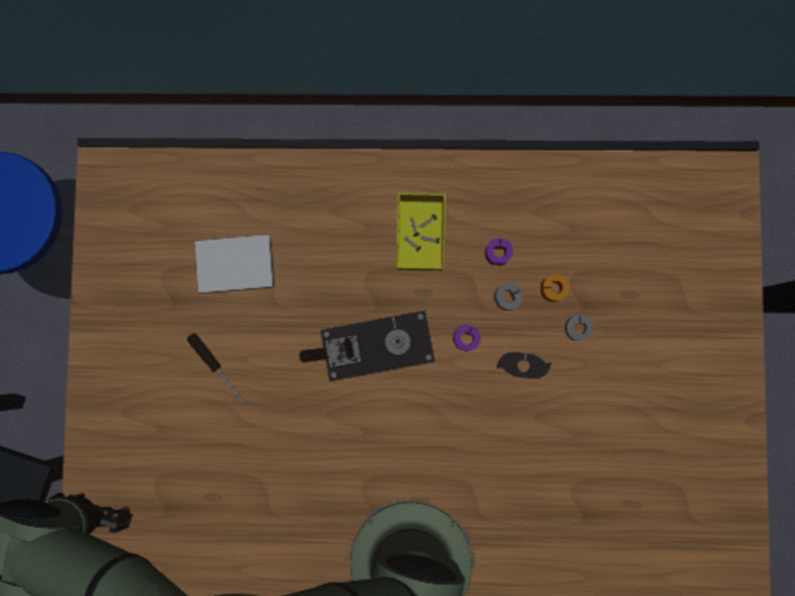

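View pics/side0.png

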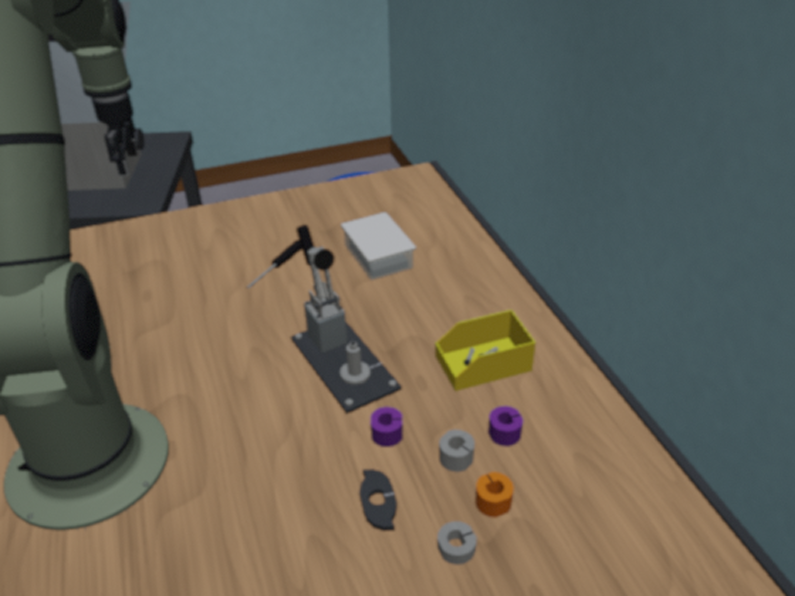

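Top view: the grey tall spacer is at about (358,208) in 560-px columns and rows, the short spacer at (408,230), the knife at (369,257) and the shaft at (280,241). The clamp stands toward image left. The purple and orange rings are look-alikes.

```bash
cat >> h.py <<'E'
def rel(p,yaw,cur=None):
    """shift in tool axes and twist(deg) from current pose to world p, tool down at yaw"""
    s=bot.observe() if cur is None else cur
    Rt=R.from_euler("xyz",s["tool_rot"]).as_matrix()
    d=Rt.T@(np.asarray(p)-s["position"]); tw=-np.degrees((yaw-s["tool_rot"][2]+np.pi)%(2*np.pi)-np.pi)
    return np.round(d*1000,1),round(tw,1)
E
python3 - <<'E'
from h import *
np.set_printoptions(precision=4,suppress=True)
f=bot.grab_frame("wrist"); s=bot.observe()
Rt=R.from_euler("xyz",s["tool_rot"]).as_matrix(); P=np.array(f["pose"])
print("cam in tool",Rt.T@(P[:3,3]-s["position"]),"\n",Rt.T@P[:3,:3],f["K"])
print(rel([.45,.02,.42],np.pi/2+.115))
E
```

```text
cam in tool [ 0.067   0.0004 -0.1427] 
 [[-0.0002 -0.964  -0.266 ]
 [ 1.     -0.0001 -0.0001]
 [ 0.0001 -0.266   0.964 ]] [[343.5256   0.     276.9948]
 [  0.     343.5256 213.0004]
 [  0.       0.       1.    ]]
(array([-428.6, -486.6, -188.7]), np.float64(68.1))
```

```bash
python3 - <<'E'
from h import *
print(rel([.54,-.08,.40],np.pi/2+.115))
E
```

```text
(array([-541.9, -559.3, -168.7]), np.float64(68.1))
```

>>> carry_out(
  rows=[
    [[-0.27,-0.28,-0.17,0],[-0.27,-0.28,-0.17,0],[-0.27,-0.28,-0.17,0],[-0.27,-0.28,-0.17,0],[-0.27,-0.28,-0.17,0],[-0.27,-0.28,-0.17,0],[-0.27,-0.28,-0.17,0],[-0.27,-0.28,-0.17,0],[-0.27,-0.28,-0.17,0],[-0.27,-0.28,-0.17,0],[-0.27,-0.28,-0.17,0]],
  ],
)

```text
clock: 1.82
position: [0.3547, 0.2564, 0.4042]
tool_rot: [3.139, 0.003, 2.867]
force: [0.9, -0.3, 0.1]
grip_width: 0.0853
finger_force: 0.0
```

>>> carry_out(
  rows=[
    [[-0.27,-0.28,0,68],[-0.27,-0.28,0,68],[-0.27,-0.28,0,68],[-0.27,-0.28,0,68],[-0.27,-0.28,0,68],[-0.27,-0.28,0,68],[-0.27,-0.28,0,68],[-0.27,-0.28,0,68],[-0.27,-0.28,0,68],[-0.27,-0.28,0,68],[-0.27,-0.28,0,68],[-0.27,-0.28,0,68]],
  ],
)

```text
clock: 2.82
position: [0.5379, -0.0807, 0.4009]
tool_rot: [-3.141, 0.0, 1.686]
force: [0.1, 0.4, -0.2]
grip_width: 0.0853
finger_force: 0.0
```

```bash
python3 - <<'E'
from h import *
np.set_printoptions(precision=4,suppress=True)
f=bot.grab_frame("wrist"); save(f,"w1.png",s=1.42)
np.savez("w1.npz",px=f["pixels"],K=f["K"],pose=f["pose"])
for l,z in [("tall_spacer",0),("knife",0),("short_spacer",0),("seat",.02),("shaft_end",.09),("clamp_hinge",.12),("clamp_grip",.22)]:
    for d in bot.spot_point(f,l): print("pt",l,d["conf"],np.round(d["position"],1),onz(f,d["position"],z))
E
```

```text
pt tall_spacer 0.68 [367.6 242.2] [ 0.7045 -0.1959  0.    ]
pt tall_spacer 0.65 [311.6 305.1] [ 0.6278 -0.3242  0.    ]
pt tall_spacer 0.56 [303.6 245.9] [ 0.5986 -0.2149  0.    ]
pt tall_spacer 0.55 [255.4 183.7] [ 0.5073 -0.1185  0.    ]
pt knife 0.92 [211.9 256.6] [ 0.4462 -0.2522  0.    ]
pt short_spacer 0.61 [256.5 323.8] [ 0.5345 -0.3731  0.    ]
pt seat 0.75 [258.9  80.1] [0.4984 0.0353 0.02  ]
pt shaft_end 0.8 [251.2  72.8] [0.4925 0.0361 0.09  ]
```

View pics/w1.png

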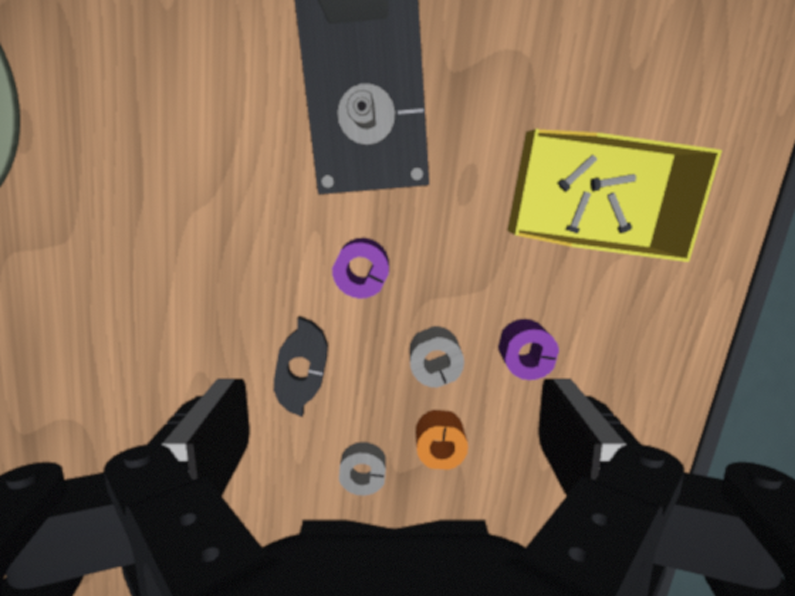

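```bash
cat >> h.py <<'E'
def rect(f,c,z,w=.05,n=300):
    """top-down patch at height z centred at c: image right=+x world, up=+y"""
    t=np.array([[c[0]-w,c[1]+w,z],[c[0]+w,c[1]+w,z],[c[0]+w,c[1]-w,z],[c[0]-w,c[1]-w,z]])
    src=np.float32([proj(f,q) for q in t]); dst=np.float32([[0,0],[n,0],[n,n],[0,n]])
    return cv2.warpPerspective(f["pixels"],cv2.getPerspectiveTransform(src,dst),(n,n),flags=cv2.INTER_CUBIC)
E
python3 - <<'E'
from h import *
d=np.load("w1.npz"); f=dict(pixels=d["px"],K=d["K"],pose=d["pose"])
a=[rect(f,(.60,-.215),.04,.05,280),rect(f,(.535,-.373),.025,.05,280),rect(f,(.446,-.252),.012,.07,280),rect(f,(.495,.036),.012,.1,280),rect(f,(.495,.036),.09,.05,280),rect(f,(.495,.036),.02,.05,280)]
im=np.vstack([np.hstack(a[:3]),np.hstack(a[3:])])
im=cv2.resize(im,(800,533))
for i in range(2):
  for j in range(3):
    cx,cy=int(800/6*(2*j+1)),int(533/4*(2*i+1)); cv2.drawMarker(im,(cx,cy),(255,0,0),0,12,1)
cv2.imwrite("pics/r1.png",im[:,:,::-1])
E
```

```text
(no output)
```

View pics/r1.png

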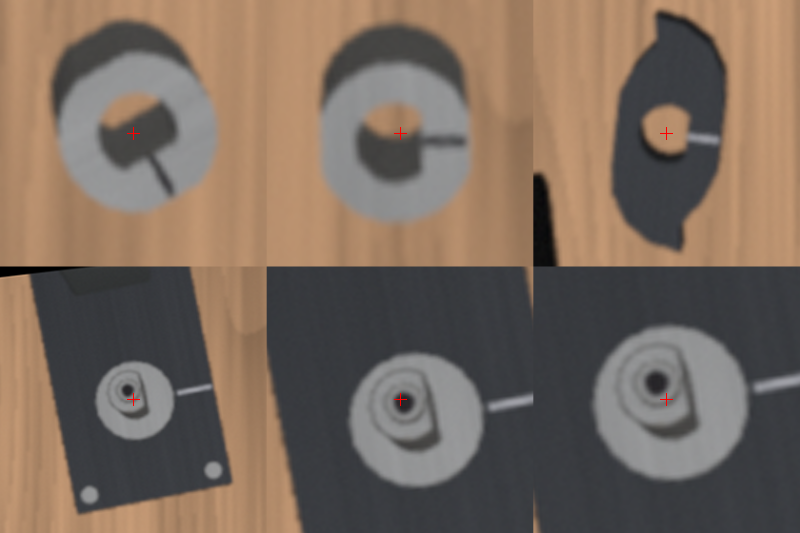

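```bash
cat >> h.py <<'E'
def meas(f,c,z,kind,w=.05,n=500):
    """centre (world xy) and line angle (deg) of a ring top / shoulder / knife near c at height z"""
    im=rect(f,c,z,w,n); hsv=cv2.cvtColor(im,cv2.COLOR_RGB2HSV); S,V=hsv[...,1].astype(int),hsv[...,2].astype(int)
    m=((S<60)&(V>105)) if kind!="knife" else ((S<80)&(V<100))
    m=cv2.morphologyEx(m.astype(np.uint8),cv2.MORPH_OPEN,np.ones((5,5)))
    if kind=="knife": m=cv2.morphologyEx(m,cv2.MORPH_OPEN,np.ones((9,9)))
    cs,_=cv2.findContours(m,cv2.RETR_EXTERNAL,cv2.CHAIN_APPROX_NONE)
    k=max((q for q in cs if cv2.contourArea(q)<.6*n*n),key=cv2.contourArea); h=cv2.convexHull(k)
    M=cv2.moments(h); cen=np.array([M["m10"],M["m01"]])/M["m00"]
    (ex,ey),ax,_=cv2.fitEllipse(h)
    s=2*w/n; W=lambda q:(c[0]+(q[0]-n/2)*s,c[1]-(q[1]-n/2)*s)
    yy,xx=np.mgrid[:n,:n]; r=np.hypot(xx-cen[0],yy-cen[1])*s
    lo,hi={"ring":(.0175,.0265),"knife":(.0175,.0255),"plate":(.035,.055)}[kind]
    ann=(r>lo)&(r<hi); thr=np.median(V[ann])
    l=ann&((V<thr-35) if kind=="ring" else (V>thr+35)&(S<60))
    nn,lab,st,_=cv2.connectedComponentsWithStats(l.astype(np.uint8))
    if nn<2: return W(cen),W((ex,ey)),np.array(ax)*s*1e3,None
    b=lab==1+np.argmax(st[1:,4]); a=np.degrees(np.arctan2(-(yy[b]-cen[1]).mean(),(xx[b]-cen[0]).mean()))
    return W(cen),W((ex,ey)),np.array(ax)*s*1e3,a
E
python3 - <<'E'
from h import *
np.set_printoptions(precision=4,suppress=True)
d=np.load("w1.npz"); f=dict(pixels=d["px"],K=d["K"],pose=d["pose"])
print("tall",meas(f,(.60,-.215),.04,"ring"))
print("short",meas(f,(.535,-.373),.025,"ring"))
print("knife",meas(f,(.446,-.252),.012,"knife",.07))
print("should",meas(f,(.495,.036),.02,"plate",.06))
m=meas(f,(.60,-.215),.04,"ring")
s=bot.observe()
y=np.pi/2+np.radians(m[3])
print(s["position"],rel([m[1][0],m[1][1],.16],y))
E
```

```text
tall ((np.float64(0.6015096077467814), np.float64(-0.21452912473619112)), (0.6015401916503906, -0.2145507781982422), array([59.261 , 60.8665]), np.float64(-60.798972940865276))
short ((np.float64(0.5331111697877385), np.float64(-0.37634120935868354)), (0.5331287567138672, -0.3763542175292969), array([59.4162, 60.5991]), np.float64(1.2339508053576034))
knife ((np.float64(0.44710432800306654), np.float64(-0.2506077931345392)), (0.44732929931640625, -0.2505855078125), array([ 57.9097, 125.1672]), np.float64(-11.722611269638223))
should ((np.float64(0.4964358578059399), np.float64(0.03499207763290536)), (0.4964402783203125, 0.03498287109375), array([57.6429, 57.7485]), np.float64(10.379134329143882))
[ 0.5379 -0.0797  0.4015] (array([-141.5,   47.4,  241.5]), np.float64(67.5))
```

The rectified patches show a ring top, the knife plate and the shoulder cleanly, each near its marker, and the fits give the right diameters. I'm moving above the tall spacer for a close check.

>>> carry_out(
  rows=[
    [[-0.1415,0.0475,0.24,67.5],[-0.1415,0.0475,0.24,67.5],[-0.1415,0.0475,0.24,67.5],[-0.1415,0.0475,0.24,67.5],[-0.1415,0.0475,0.24,67.5],[-0.1415,0.0475,0.24,67.5],[-0.1415,0.0475,0.24,67.5],[-0.1415,0.0475,0.24,67.5],[-0.1415,0.0475,0.24,67.5],[-0.1415,0.0475,0.24,67.5],[-0.1415,0.0475,0.24,67.5],[-0.1415,0.0475,0.24,67.5]],
  ],
)

```text
clock: 4.22
position: [0.6016, -0.2149, 0.1612]
tool_rot: [3.142, 0.0, 0.512]
force: [0.1, -0.2, 0.5]
grip_width: 0.0852
finger_force: 0.0
```

```bash
python3 - <<'E'
from h import *
np.set_printoptions(precision=4,suppress=True)
f=bot.grab_frame("wrist"); save(f,"w2.png",s=1.0)
s=bot.observe(); print(s["position"],s["tool_rot"],s["qpos"])
m=meas(f,(.6015,-.2145),.04,"ring"); print("tall",m)
print(rel([m[1][0],m[1][1],.006],np.pi/2+np.radians(m[3])))
E
```

```text
[ 0.6016 -0.2149  0.1614] [-3.1416 -0.0001  0.512 ] [-0.2061  0.7522  0.7455  1.6515 -0.5933  0.9774 -0.3111]
tall ((np.float64(0.6019016612640845), np.float64(-0.21464939828890278)), (0.6019750030517579, -0.21478046264648437), array([59.5221, 60.4766]), np.float64(-61.272832235381934))
(array([  0.4,   0. , 155.4]), np.float64(0.6))
```

>>> carry_out(
  rows=[
    [[0.0004,0,0.04,0.6],[0.0004,0,0.08,0.6],[0.0004,0,0.11,0.6],[0.0004,0,0.13,0.6],[0.0004,0,0.145,0.6],[0.0004,0,0.154,0.6],[0.0004,0,0.154,0.6]],
  ],
  grip=0.08,
)

```text
clock: 4.85
position: [0.6015, -0.2149, 0.0063]
tool_rot: [-3.141, 0.001, 0.499]
force: [0.1, 0.2, -0.2]
grip_width: 0.0798
finger_force: 0.0
```

>>> carry_out(
  rows=[
    [[0,0,0,0],[0,0,0,0],[0,0,0,0],[0,0,0,0],[0,0,0,0],[0,0,0,0],[0,0,0,0]],
  ],
  grip=0.045,
  grip_force=70,
)

```text
clock: 5.43
position: [0.6027, -0.2153, 0.009]
tool_rot: [3.14, -0.002, 0.499]
force: [-1.7, 0.7, 6.3]
grip_width: 0.055
finger_force: 75.5
```

>>> carry_out(
  rows=[
    [[0,0,-0.02,0],[0,0,-0.06,0],[0,0,-0.1,0],[0,0,-0.14,0],[0,0,-0.18,0],[0,0,-0.2,0],[0,0,-0.2,0]],
  ],
)

```text
clock: 6.02
position: [0.6034, -0.216, 0.2129]
tool_rot: [3.137, -0.005, 0.498]
force: [-0.1, 0.0, -6.8]
grip_width: 0.055
finger_force: 78.0
```

```bash
python3 - <<'E'
from h import *
np.set_printoptions(precision=4,suppress=True)
f=bot.grab_frame("wrist"); save(f,"w3.png",s=1.0)
s=bot.observe(); print(s["position"],s["tool_rot"],s["qpos"],s["grip_width"],s["force"])
print(rel([.50,-.03,.22],np.pi/2+np.radians(11)))
E
```

```text
[ 0.6026 -0.2152  0.2098] [ 3.1394 -0.0034  0.4988] [-0.2307  0.7029  0.7914  1.6115 -0.5564  1.0612 -0.3526] 0.054764351405923443 [ 0.6648  0.3641 -7.569 ]
(array([  -1.5, -211.7,  -10.7]), np.float64(-72.4))
```

>>> carry_out(
  rows=[
    [[-0.0015,-0.04,-0.01,-7],[-0.0015,-0.08,-0.01,-14],[-0.0015,-0.11,-0.01,-21],[-0.0015,-0.14,-0.01,-28],[-0.0015,-0.17,-0.01,-35],[-0.0015,-0.19,-0.01,-42],[-0.0015,-0.205,-0.01,-49],[-0.0015,-0.212,-0.01,-56],[-0.0015,-0.212,-0.01,-63],[-0.0015,-0.212,-0.01,-70],[-0.0015,-0.212,-0.01,-72.4],[-0.0015,-0.212,-0.01,-72.4]],
  ],
)

```text
clock: 7.07
position: [0.4984, -0.0294, 0.2163]
tool_rot: [-3.14, -0.0, 1.765]
force: [0.6, -0.3, -6.1]
grip_width: 0.055
finger_force: 79.2
```

```bash
python3 - <<'E'
from h import *
np.set_printoptions(precision=4,suppress=True)
f=bot.grab_frame("wrist"); save(f,"w4.png",s=1.0)
s=bot.observe(); print(s["position"],s["tool_rot"],s["grip_width"],s["force"])
p=s["position"]
try: print("shoulder",meas(f,(.4965,.035),.02,"plate",.06))
except Exception as e: print(e)
for dz in (.026,.031,.036): print("held",meas(f,p[:2],p[2]+dz,"ring"))
E
```

```text
[ 0.4985 -0.0295  0.2164] [-3.1401 -0.0004  1.7609] 0.055002694826716214 [ 0.6693  0.3077 -6.3266]
shoulder ((np.float64(0.496535617333711), np.float64(0.034968139610884776)), (0.49654532592773437, 0.03497017578125), array([58.1005, 58.2479]), np.float64(11.42790887298233))
held ((np.float64(0.49936046857885424), np.float64(-0.031676224637522794)), (np.float64(0.4992951213238199), np.float64(-0.032076507232008146)), array([60.2938, 63.4834]), np.float64(7.963676810640924))
held ((np.float64(0.4988179789718095), np.float64(-0.028725141525926517)), (np.float64(0.49876170457577307), np.float64(-0.029115642974195645)), array([57.7247, 60.8867]), np.float64(8.121469021264955))
held ((np.float64(0.4982476168998722), np.float64(-0.025771335993628262)), (np.float64(0.49838182176327306), np.float64(-0.026369985625562833)), array([55.8615, 57.6858]), np.float64(8.195911240151434))
```

View pics/w4.png

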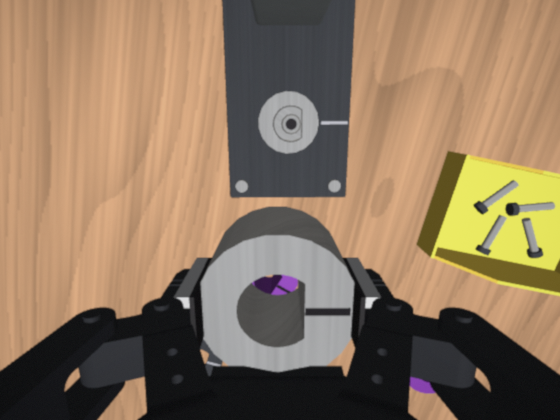

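Shoulder at about (289,123) with its bright line to the right; the held ring is centred near (278,305) with its line also to the right, so it lines up with the shaft. Now placing it.

>>> carry_out(
  rows=[
    [[0.032,0.005,0,-0.5],[0.055,0.0098,0,-0.5],[0.063,0.0098,0,-0.5],[0.063,0.0098,0.03,-0.5],[0.063,0.0098,0.06,-0.5],[0.063,0.0098,0.08,-0.5],[0.063,0.0098,0.095,-0.5],[0.063,0.0098,0.105,-0.5],[0.063,0.0098,0.11,-0.5],[0.063,0.0098,0.115,-0.5]],
  ],
)

```text
clock: 7.95
position: [0.4969, 0.034, 0.102]
tool_rot: [-3.141, 0.0, 1.77]
force: [-0.2, -0.5, -6.1]
grip_width: 0.055
finger_force: 79.0
```

>>> carry_out(
  rows=[
    [[0,0,0.006,0],[0,0,0.012,0],[0,0,0.018,0],[0,0,0.024,0],[0,0,0.03,0],[0,0,0.036,0],[0,0,0.036,0]],
  ],
)

```text
clock: 8.53
position: [0.4964, 0.0343, 0.0652]
tool_rot: [-3.14, -0.0, 1.771]
force: [-1.6, 4.5, -8.6]
grip_width: 0.055
finger_force: 79.2
```

>>> carry_out(
  rows=[
    [[0.0005,0,0.01,0],[0.0005,0,0.02,0],[0.0005,0,0.03,0],[0.0005,0,0.035,0],[0.0005,0,0.037,0],[0.0005,0,0.037,0]],
  ],
)

```text
clock: 9.03
position: [0.4965, 0.0344, 0.0291]
tool_rot: [-3.141, -0.0, 1.77]
force: [-1.1, 0.9, -6.8]
grip_width: 0.0553
finger_force: 79.2
```

>>> carry_out(
  rows=[
    [[0,0,0.001,0],[0,0,0.002,0],[0,0,0.003,0],[0,0,0.003,0]],
  ],
)

```text
clock: 9.37
position: [0.4967, 0.0344, 0.0288]
tool_rot: [3.141, -0.002, 1.77]
force: [-22.3, 1.0, 78.5]
grip_width: 0.0551
finger_force: 89.3
```

>>> carry_out(
  rows=[
    [[0,0,-0.0025,0],[0,0,-0.0025,0],[0,0,-0.0025,0],[0,0,-0.0025,0],[0,0,-0.0025,0],[0,0,-0.0025,0]],
  ],
  grip=0.085,
)

```text
clock: 9.87
position: [0.4968, 0.0346, 0.0286]
tool_rot: [-3.141, 0.0, 1.771]
force: [1.0, 0.8, 0.1]
grip_width: 0.085
finger_force: 0.0
```

>>> carry_out(
  rows=[
    [[0,0,-0.03,0],[0,0,-0.07,0],[0,0,-0.11,0],[0,0,-0.14,0],[0,0,-0.15,0],[0,0,-0.15,0]],
  ],
)

```text
clock: 10.37
position: [0.4979, 0.0349, 0.1811]
tool_rot: [3.137, -0.0, 1.771]
force: [0.4, -0.6, -0.6]
grip_width: 0.0848
finger_force: 0.0
```

```bash
python3 - <<'E'
from h import *
np.set_printoptions(precision=4,suppress=True)
s=bot.observe(); print(s["position"],s["tool_rot"],s["grip_width"],s["force"])
f=bot.grab_frame("wrist"); save(f,"w5.png",s=1.0)
print("tall home",meas(f,(.4965,.035),.06,"ring"))
print(rel([.447,-.2506,.16],np.pi/2+np.radians(-9)))
E
```

```text
[0.4979 0.0349 0.1811] [ 3.1375 -0.0005  1.771 ] 0.08481156031080964 [ 0.3987 -0.5533 -0.58  ]
tall home ((np.float64(0.5016643862717259), np.float64(0.03588411279495133)), (0.5050450073242188, 0.03758019409179688), array([60.0266, 81.9749]), np.float64(8.228922353248247))
(array([-269.9, -106. ,   19. ]), np.float64(20.5))
```

>>> carry_out(
  rows=[
    [[-0.04,-0.016,0,3],[-0.08,-0.032,0,6],[-0.12,-0.048,0,9],[-0.16,-0.064,0,12],[-0.2,-0.08,0.005,15],[-0.235,-0.092,0.01,18],[-0.26,-0.102,0.015,20],[-0.27,-0.106,0.019,20.5],[-0.27,-0.106,0.019,20.5],[-0.27,-0.106,0.019,20.5],[-0.27,-0.106,0.019,20.5]],
  ],
)

```text
clock: 11.33
position: [0.4464, -0.2499, 0.159]
tool_rot: [-3.14, -0.001, 1.414]
force: [1.0, 1.2, -0.2]
grip_width: 0.085
finger_force: 0.0
```

```bash
python3 - <<'E'
from h import *
np.set_printoptions(precision=4,suppress=True)
f=bot.grab_frame("wrist"); 
s=bot.observe(); print(s["position"],s["tool_rot"],s["qpos"])
print("knife",meas(f,(.447,-.2506),.012,"knife",.07))
for d in bot.spot_point(f,"knife"): print(d["conf"],onz(f,d["position"],0))
im=np.hstack([cv2.resize(f["pixels"],(560,420)),cv2.resize(rect(f,(.447,-.2506),.012,.07,420),(240,240)).repeat(1,0) if 0 else rect(f,(.447,-.2506),.012,.03,420)[:, :240*0+240] ])
r=rect(f,(.447,-.2506),.012,.07,560); cv2.drawMarker(r,(280,280),(255,0,0),0,16,1)
cv2.imwrite("pics/r2.png",r[:,:,::-1])
E
```

```text
[ 0.4467 -0.2498  0.1593] [-3.1408 -0.0005  1.4147] [-0.0324  0.511   0.5815  1.9855 -0.4008  0.76    0.6303]
knife ((np.float64(0.4467044911695462), np.float64(-0.2522499749317943)), (0.44665046142578124, -0.252381787109375), array([ 57.984 , 120.9855]), np.float64(-7.123914033489064))
0.88 [ 0.4446 -0.2565 -0.    ]
```

View pics/r2.png

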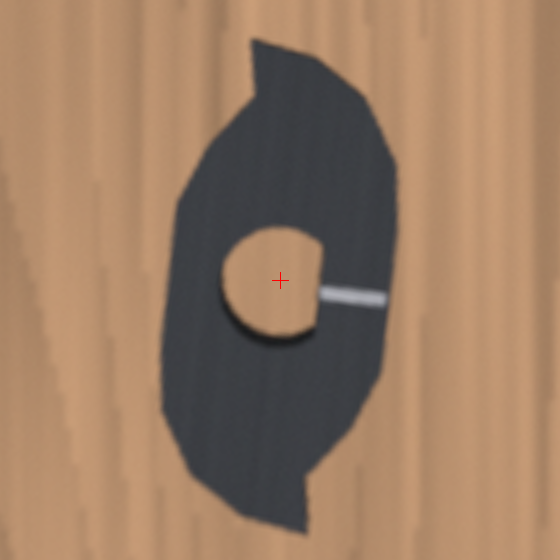

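The rectified patch shows the knife's bore centre at about (281,286), i.e. world (0.4472, -0.2521). The waist edges and flat give an angle of about -5.8°.

>>> carry_out(
  rows=[
    [[-0.0022,0.0009,0.04,-3.1],[-0.0022,0.0009,0.08,-3.1],[-0.0022,0.0009,0.11,-3.1],[-0.0022,0.0009,0.13,-3.1],[-0.0022,0.0009,0.145,-3.1],[-0.0022,0.0009,0.154,-3.1],[-0.0022,0.0009,0.159,-3.1],[-0.0022,0.0009,0.159,-3.1]],
  ],
  grip=0.075,
)

```text
clock: 12.1
position: [0.4471, -0.2529, 0.0005]
tool_rot: [-3.141, -0.0, 1.468]
force: [-0.9, -0.7, 0.8]
grip_width: 0.0751
finger_force: 0.0
```

>>> carry_out(
  rows=[
    [[0,0,0,0],[0,0,0,0],[0,0,0,0],[0,0,0,0],[0,0,0,0],[0,0,0,0],[0,0,0,0]],
  ],
  grip=0.045,
  grip_force=90,
)

```text
clock: 12.68
position: [0.4476, -0.2534, 0.0024]
tool_rot: [3.14, 0.0, 1.467]
force: [-3.6, 2.5, 18.0]
grip_width: 0.0528
finger_force: 90.7
```

>>> carry_out(
  rows=[
    [[0,0,-0.02,0],[0,0,-0.05,0],[0,0,-0.09,0],[0,0,-0.13,0],[0,0,-0.17,0],[0,0,-0.2,0],[0,0,-0.21,0],[0,0,-0.21,0]],
  ],
)

```text
clock: 13.35
position: [0.4481, -0.2534, 0.2132]
tool_rot: [3.137, 0.0, 1.468]
force: [0.1, 0.1, -5.0]
grip_width: 0.0525
finger_force: 98.1
```

```bash
python3 - <<'E'
from h import *
np.set_printoptions(precision=4,suppress=True)
s=bot.observe(); print(s["position"],s["tool_rot"],s["grip_width"],s["force"])
print(rel([.50,-.05,.22],np.pi/2+np.radians(11.4)))
E
```

```text
[ 0.4481 -0.2534  0.2132] [3.137  0.0002 1.4677] 0.052513010270013316 [ 0.0634  0.0946 -5.04  ]
(array([207.7,  30.8,  -6.7]), np.float64(-17.3))
```

>>> carry_out(
  rows=[
    [[0.04,0.006,0,-3],[0.08,0.012,-0.007,-6],[0.12,0.018,-0.007,-9],[0.155,0.023,-0.007,-12],[0.18,0.027,-0.007,-15],[0.2,0.03,-0.007,-17],[0.208,0.031,-0.007,-17.3],[0.208,0.031,-0.007,-17.3],[0.208,0.031,-0.007,-17.3],[0.208,0.031,-0.007,-17.3]],
  ],
)

```text
clock: 14.18
position: [0.4988, -0.0509, 0.2172]
tool_rot: [-3.14, 0.0, 1.767]
force: [0.3, -0.7, -5.0]
grip_width: 0.0523
finger_force: 98.1
```

```bash
cat > k.py <<'E'
from h import *
import sys
np.set_printoptions(precision=4,suppress=True)
f=bot.grab_frame("wrist"); s=bot.observe(); p=s["position"]; yaw=s["tool_rot"][2]
print(p,s["tool_rot"],s["grip_width"],s["force"])
dz=float(sys.argv[1]); w=.045
# tool-aligned patches: right=tool y, up=tool x
def trect(c,z,w,n):
    ex=np.array([np.sin(yaw),-np.cos(yaw)]); ey=np.array([np.cos(yaw),np.sin(yaw)]); c=np.array(c)
    t=[np.r_[c+a*w*ex+b*w*ey,z] for a,b in((-1,1),(1,1),(1,-1),(-1,-1))]
    return cv2.warpPerspective(f["pixels"],cv2.getPerspectiveTransform(np.float32([proj(f,q) for q in t]),np.float32([[0,0],[n,0],[n,n],[0,n]])),(n,n),flags=cv2.INTER_CUBIC)
A=trect(p[:2],p[2]+dz,w,400); B=trect((.4965,.0350),float(sys.argv[2]),w,400)
for m in(A,B): cv2.drawMarker(m,(200,200),(255,0,0),0,14,1); cv2.circle(m,(200,200),int(.015/w*200),(255,0,0),1)
cv2.imwrite("pics/"+sys.argv[3],np.hstack([A,B])[:,:,::-1])
E
python3 k.py .0096 .06 r3.png
```

```text
[ 0.4989 -0.0509  0.2174] [-3.1408  0.0003  1.7669] 0.05260827645328316 [-0.8936 -0.2237 -4.4777]
```

View pics/r3.png

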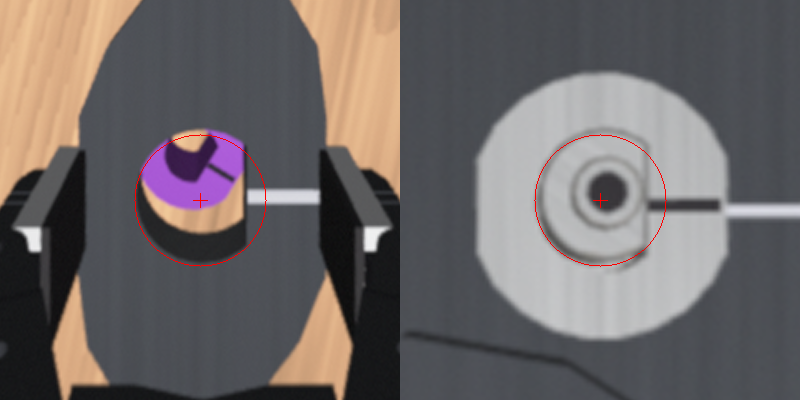

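Left: the knife's bore sits about 1 mm toward the tool's +x from the TCP, with its line square to the fingers. Right: the tall spacer is home and keyed, its line matching the fixture's.

>>> carry_out(
  rows=[
    [[0.04,0.007,0,0],[0.07,0.0145,0,0],[0.083,0.0145,0,0],[0.083,0.0145,0.03,0],[0.083,0.0145,0.06,0],[0.083,0.0145,0.085,0],[0.083,0.0145,0.105,0],[0.083,0.0145,0.118,0],[0.083,0.0145,0.124,0],[0.083,0.0145,0.125,0]],
  ],
)

```text
clock: 15.07
position: [0.4968, 0.0336, 0.0919]
tool_rot: [-3.14, 0.0, 1.767]
force: [-0.7, -0.0, -4.2]
grip_width: 0.0525
finger_force: 98.1
```

>>> carry_out(
  rows=[
    [[0,0,0.005,0],[0,0,0.01,0],[0,0,0.014,0],[0,0,0.018,0],[0,0,0.018,0]],
  ],
)

```text
clock: 15.48
position: [0.4971, 0.0346, 0.0743]
tool_rot: [-3.141, -0.0, 1.769]
force: [-1.4, -0.9, -5.5]
grip_width: 0.0524
finger_force: 98.0
```

>>> carry_out(
  rows=[
    [[0,0,0.005,0],[0,0,0.009,0],[0,0,0.0115,0],[0,0,0.012,0],[0,0,0.012,0]],
  ],
)

```text
clock: 15.9
position: [0.4972, 0.0345, 0.0626]
tool_rot: [-3.141, -0.0, 1.769]
force: [-1.8, -0.5, -5.6]
grip_width: 0.0528
finger_force: 98.0
```

>>> carry_out(
  rows=[
    [[0,0,0.0007,0],[0,0,0.0014,0],[0,0,0.0014,0]],
  ],
)

```text
clock: 16.15
position: [0.4973, 0.0345, 0.0624]
tool_rot: [3.141, -0.001, 1.769]
force: [-10.7, -1.2, 28.7]
grip_width: 0.0523
finger_force: 101.9
```

Seated (28 N reaction at the expected height). Release, rise, and go above the short spacer.

>>> carry_out(
  rows=[
    [[0,0,-0.001,0],[0,0,-0.001,0],[0,0,-0.001,0],[0,0,-0.001,0],[0,0,-0.001,0],[0,0,-0.001,0]],
  ],
  grip=0.085,
)

```text
clock: 16.65
position: [0.4974, 0.0345, 0.0623]
tool_rot: [3.142, 0.0, 1.769]
force: [-0.1, -0.5, 0.9]
grip_width: 0.0853
finger_force: 0.0
```

>>> carry_out(
  rows=[
    [[0,0,-0.03,0],[0,0,-0.07,0],[0,0,-0.11,0],[0,0,-0.12,0],[0,0,-0.12,0]],
  ],
)

```text
clock: 17.07
position: [0.4988, 0.0349, 0.1853]
tool_rot: [3.137, -0.001, 1.769]
force: [-0.3, 0.7, 0.5]
grip_width: 0.0853
finger_force: 0.0
```

```bash
python3 - <<'E'
from h import *
s=bot.observe(); print(s["position"],s["tool_rot"],s["grip_width"])
print(rel([.533,-.376,.16],np.pi/2+np.radians(1.2)))
E
```

```text
[0.49877661 0.03486628 0.18529766] [ 3.13652502e+00 -6.00843928e-04  1.76916267e+00] 0.08531472306026947
(array([-409.6,  -47.5,   24.8]), np.float64(10.2))
```

>>> carry_out(
  rows=[
    [[-0.04,-0.005,0,1],[-0.08,-0.01,0,2],[-0.12,-0.014,0,3],[-0.16,-0.019,0,4],[-0.2,-0.024,0,5],[-0.24,-0.028,0,6],[-0.28,-0.033,0.005,7],[-0.32,-0.037,0.01,8],[-0.355,-0.042,0.015,9],[-0.39,-0.046,0.02,10],[-0.409,-0.0475,0.025,10.2],[-0.409,-0.0475,0.025,10.2]],
  ],
)

```text
clock: 18.07
position: [0.5293, -0.3802, 0.1551]
tool_rot: [-3.139, 0.001, 1.586]
force: [-0.8, -0.3, -0.6]
grip_width: 0.085
finger_force: 0.0
```

>>> carry_out(
  rows=[
    [[0,0,0,0],[0,0,0,0]],
  ],
)

```text
clock: 18.23
position: [0.5311, -0.375, 0.1565]
tool_rot: [-3.141, -0.001, 1.591]
force: [-0.4, 0.4, 0.1]
grip_width: 0.0852
finger_force: 0.0
```

```bash
python3 - <<'E'
from h import *
np.set_printoptions(precision=4,suppress=True)
f=bot.grab_frame("wrist"); s=bot.observe(); print(s["position"],s["tool_rot"],s["qpos"])
m=meas(f,(.533,-.376),.025,"ring"); print("short",m)
print(rel([m[1][0],m[1][1],.003],np.pi/2+np.radians(m[3])))
E
```

```text
[ 0.5314 -0.3747  0.1569] [-3.1412 -0.0009  1.592 ] [ 0.2022  0.7044  0.5131  1.6142 -0.4077  0.9323  0.8812]
short ((np.float64(0.5333028857909701), np.float64(-0.37655241905340653)), (0.5332961486816407, -0.3765525115966797), array([59.5816, 60.0868]), np.float64(2.1953951749513845))
(array([ -2.1,   1.9, 153.9]), np.float64(-1.0))
```

>>> carry_out(
  rows=[
    [[-0.002,0.0019,0.04,-1],[-0.002,0.0019,0.08,-1],[-0.002,0.0019,0.11,-1],[-0.002,0.0019,0.13,-1],[-0.002,0.0019,0.145,-1],[-0.002,0.0019,0.154,-1],[-0.002,0.0019,0.154,-1]],
  ],
  grip=0.075,
)

```text
clock: 18.87
position: [0.533, -0.3769, 0.0023]
tool_rot: [-3.14, -0.001, 1.609]
force: [0.8, 0.0, -0.1]
grip_width: 0.0752
finger_force: 0.0
```

>>> carry_out(
  rows=[
    [[0,0,0,0],[0,0,0,0],[0,0,0,0],[0,0,0,0],[0,0,0,0],[0,0,0,0],[0,0,0,0]],
  ],
  grip=0.045,
  grip_force=70,
)

```text
clock: 19.45
position: [0.534, -0.3782, 0.0052]
tool_rot: [3.14, 0.001, 1.609]
force: [-1.7, 1.4, 7.6]
grip_width: 0.0543
finger_force: 75.4
```

>>> carry_out(
  rows=[
    [[0,0,-0.02,0],[0,0,-0.05,0],[0,0,-0.09,0],[0,0,-0.13,0],[0,0,-0.17,0],[0,0,-0.2,0],[0,0,-0.21,0],[0,0,-0.21,0]],
  ],
)

```text
clock: 20.12
position: [0.5341, -0.3784, 0.2167]
tool_rot: [3.137, 0.002, 1.608]
force: [0.4, 0.7, -3.9]
grip_width: 0.0544
finger_force: 75.9
```

```bash
python3 - <<'E'
from h import *
s=bot.observe(); print(s["position"],s["tool_rot"],s["grip_width"])
print(rel([.50,-.05,.22],np.pi/2+np.radians(11.4)))
E
```

```text
[ 0.53410874 -0.37839223  0.21672575] [3.13712067e+00 2.31943058e-03 1.60849558e+00] 0.05438209018128559
(array([329.4, -21.7,  -4.1]), np.float64(-9.2))
```

>>> carry_out(
  rows=[
    [[0.04,-0.003,-0.004,-1],[0.08,-0.006,-0.004,-2],[0.12,-0.009,-0.004,-3],[0.16,-0.012,-0.004,-4],[0.2,-0.015,-0.004,-5],[0.24,-0.018,-0.004,-6],[0.275,-0.02,-0.004,-7],[0.305,-0.021,-0.004,-8],[0.32,-0.0217,-0.004,-9.2],[0.3294,-0.0217,-0.004,-9.2],[0.3294,-0.0217,-0.004,-9.2],[0.3294,-0.0217,-0.004,-9.2]],
  ],
)

```text
clock: 21.12
position: [0.4989, -0.0499, 0.2168]
tool_rot: [-3.141, 0.0, 1.768]
force: [0.3, 0.0, -3.2]
grip_width: 0.0543
finger_force: 76.0
```

>>> carry_out(
  rows=[
    [[0,0,0,0],[0,0,0,0]],
  ],
)

```text
clock: 21.28
position: [0.499, -0.0507, 0.2172]
tool_rot: [-3.141, 0.0, 1.767]
force: [-0.4, -0.2, -3.7]
grip_width: 0.0544
finger_force: 76.0
```

```bash
python3 k.py .0198 .072 r4.png
```

```text
[ 0.4991 -0.0506  0.2172] [-3.1414  0.0004  1.7671] 0.054338668412830755 [ 0.5027 -0.0165 -3.1951]
```

View pics/r4.png

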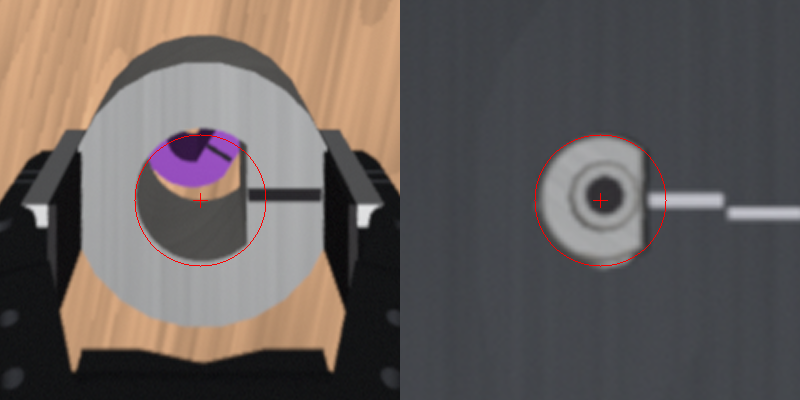

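Held short spacer is about 1.3 mm toward tool +x of the TCP with its line square. The knife sits home around the D at (600,200).

>>> carry_out(
  rows=[
    [[0.04,0.007,0,0],[0.07,0.0143,0,0],[0.083,0.0143,0,0],[0.083,0.0143,0.03,0],[0.083,0.0143,0.06,0],[0.083,0.0143,0.085,0],[0.083,0.0143,0.105,0],[0.083,0.0143,0.114,0],[0.083,0.0143,0.118,0],[0.083,0.0143,0.118,0]],
  ],
)

```text
clock: 22.17
position: [0.4969, 0.0342, 0.0993]
tool_rot: [-3.141, 0.0, 1.768]
force: [-0.8, 0.0, -3.4]
grip_width: 0.0543
finger_force: 75.9
```

>>> carry_out(
  rows=[
    [[0,0,0.005,0],[0,0,0.01,0],[0,0,0.014,0],[0,0,0.018,0],[0,0,0.018,0]],
  ],
)

```text
clock: 22.58
position: [0.4966, 0.0348, 0.0809]
tool_rot: [-3.141, -0.0, 1.769]
force: [-0.7, -0.2, -4.2]
grip_width: 0.0545
finger_force: 76.0
```

Keyed (underside ~76 mm). Last 4 mm.

>>> carry_out(
  rows=[
    [[0,0,0.002,0],[0,0,0.004,0],[0,0,0.005,0],[0,0,0.005,0]],
  ],
)

```text
clock: 22.92
position: [0.497, 0.0348, 0.0771]
tool_rot: [3.141, -0.001, 1.769]
force: [-5.4, 0.8, 18.2]
grip_width: 0.0541
finger_force: 78.3
```

>>> carry_out(
  rows=[
    [[0,0,-0.001,0],[0,0,-0.001,0],[0,0,-0.001,0],[0,0,-0.001,0],[0,0,-0.001,0],[0,0,-0.001,0]],
  ],
  grip=0.085,
)

```text
clock: 23.42
position: [0.4968, 0.0348, 0.0773]
tool_rot: [-3.142, 0.0, 1.769]
force: [0.1, -1.1, -0.0]
grip_width: 0.085
finger_force: 0.0
```

>>> carry_out(
  rows=[
    [[0,0,-0.03,0],[0,0,-0.07,0],[0,0,-0.11,0],[0,0,-0.15,0],[0,0,-0.19,0],[0,0,-0.23,0],[0,0,-0.25,0],[0,0,-0.25,0],[0,0,-0.25,0]],
  ],
)

```text
clock: 24.17
position: [0.497, 0.035, 0.3281]
tool_rot: [3.14, -0.001, 1.769]
force: [-0.1, -0.5, -1.3]
grip_width: 0.0851
finger_force: 0.0
```

```bash
cat > cl.py <<'E'
from h import *
np.set_printoptions(precision=4,suppress=True)
O=np.array([.4967,.0350,0]); a=np.radians(11.4); RF=R.from_euler("z",a).as_matrix()
W=lambda y,z,x=0: O+RF@np.array([x,y,z])/1e3
def S(phi,r=120,n=16): return 126+r*np.cos(phi)-n*np.sin(phi),120+r*np.sin(phi)+n*np.cos(phi)
E
python3 - <<'E'
from cl import *
s=bot.observe(); print(s["position"],s["tool_rot"],s["grip_width"])
f=bot.grab_frame("side")
im=f["pixels"].copy()
x0,y0,x1,y1=170,110,310,310
k=4
c=cv2.resize(im[y0:y1,x0:x1],None,fx=3,fy=3,interpolation=cv2.INTER_CUBIC)
def dot(p,col):
    u=(proj(f,p)-[x0,y0]+.5)*3; cv2.circle(c,tuple(int(v) for v in u),3,col,-1)
for r in (75,115,144): dot(W(*S(1.1,r)),(255,0,0)); dot(W(*S(1.1,r,-4)),(0,255,0))
dot(W(126,120),(0,0,255)); dot(W(100,122),(0,255,255)); dot(W(123,219),(255,255,0)); dot(W(0,97),(255,0,255))
cv2.imwrite("pics/s2.png",c[:,:,::-1])
for n in("top","side"):
    g=f if n=="side" else bot.grab_frame(n)
    for l,q in(("clamp_hinge",W(126,120)),("clamp_grip",W(*S(1.1,115,6)))):
        for d in bot.spot_point(g,l)[:1]: print(n,l,d["conf"],np.array(d["position"]),"expected",proj(g,q))
E
```

```text
[0.497  0.035  0.3281] [ 3.1397 -0.0006  1.7694] 0.08513066908432604
top clamp_hinge 0.55 [236.9 244.4] expected [239.5905 246.9003]
top clamp_grip 0.54 [217.  250.8] expected [220.1079 249.4687]
side clamp_hinge 0.93 [229.1 211.2] expected [226.5989 207.791 ]
side clamp_grip 0.5 [217.8 167.9] expected [215.7201 168.3739]
```

View pics/s2.png

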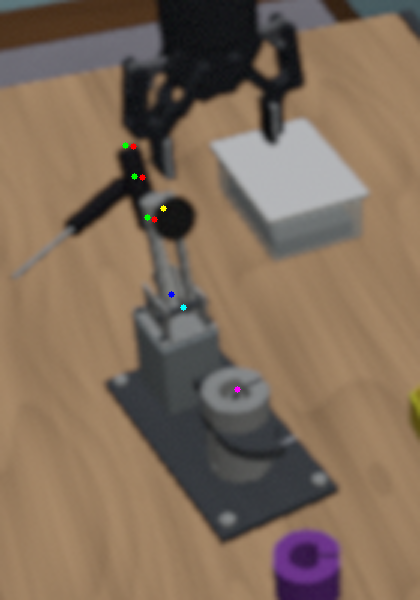

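The overlay matches the clamp: the handle dots lie on the black handle around (135,175), and the stack is complete at (235,420). Closing the fingers and going in between arm and handle.

>>> carry_out(
  rows=[
    [[0.03,0,0,0],[0.07,0,0,0],[0.11,0,0,0],[0.135,0,0,0],[0.146,0,0,0],[0.146,0,0,0],[0.146,0,0,0],[0.146,0,0,0],[0.146,0,0.03,0],[0.146,0,0.05,0],[0.146,0,0.06,0],[0.146,0,0.06,0]],
  ],
  grip=0,
  grip_force=40,
)

```text
clock: 25.47
position: [0.4676, 0.1765, 0.2659]
tool_rot: [-3.139, 0.001, 1.767]
force: [-0.3, 0.4, 0.2]
grip_width: 0.0004
finger_force: 0.0
```

>>> carry_out(
  rows=[
    [[0,0,0.01,0],[0,0,0.02,0],[0,0,0.028,0],[0,0,0.032,0],[0,0,0.032,0]],
  ],
)

```text
clock: 25.88
position: [0.4678, 0.1777, 0.2346]
tool_rot: [-3.141, 0.0, 1.769]
force: [0.2, 0.2, 0.6]
grip_width: -0.0002
finger_force: 0.0
```

```bash
python3 - <<'E'
from cl import *
s=bot.observe(); p=s["position"]; q=RF.T@(p-O)*1e3
print(q,s["tool_rot"],s["grip_width"],s["force"])
for phi in np.arange(1.1,-.06,-.1):
    y,z=S(phi,118); print(round(phi,2),"x",round(y-11-q[1],1),"z",round(q[2]-z,1))
f=bot.grab_frame("wrist"); save(f,"w9.png")
E
```

```text
[ -0.1542 145.6537 234.6299] [-3.1405  0.0005  1.769 ] -0.00019666695928254767 [0.1979 0.1987 0.6233]
1.1 x 8.6 z 2.2
1.0 x 19.6 z 6.7
0.9 x 30.2 z 12.3
0.8 x 40.1 z 18.8
0.7 x 49.3 z 26.4
0.6 x 57.7 z 34.8
0.5 x 65.2 z 44.0
0.4 x 71.8 z 53.9
0.3 x 77.3 z 64.5
0.2 x 81.8 z 75.5
0.1 x 85.2 z 86.9
-0.0 x 87.3 z 98.6
```

>>> carry_out(
  rows=[
    [[0.005,0,0.002,0],[0.009,0,0.003,0],[0.014,0,0.0045,0],[0.0196,0,0.007,0],[0.025,0,0.0095,0],[0.03,0,0.0125,0],[0.035,0,0.0155,0],[0.04,0,0.019,0],[0.045,0,0.0225,0],[0.049,0,0.0265,0],[0.049,0,0.0265,0]],
  ],
)

```text
clock: 26.85
position: [0.4577, 0.2268, 0.2079]
tool_rot: [-3.14, 0.0, 1.77]
force: [-0.4, 0.5, -0.2]
grip_width: 0.0004
finger_force: 0.0
```

```bash
python3 - <<'E'
from cl import *
s=bot.observe(); q=RF.T@(s["position"]-O)*1e3
print(q,RF.T@s["force"])
f=bot.grab_frame("side")
for l in("clamp_grip","clamp_hinge"):
    for d in bot.spot_point(f,l)[:1]: print(l,d["conf"],d["position"])
for phi in (1.1,.9,.8,.7,.6,.5): print(phi,proj(f,W(*S(phi,115,6))))
for phi in np.arange(.7,-.11,-.1):
    y,z=S(phi,118); print(round(phi,2),"x",round(y-11-q[1],1),"z",round(q[2]-z,1))
E
```

```text
[ -0.3241 195.7498 207.9266] [-0.2965  0.5511 -0.2302]
clamp_grip 0.61 [342.1, 254.7]
clamp_hinge 0.97 [227.9, 209.9]
1.1 [215.7201 168.3739]
0.9 [212.9665 168.3999]
0.8 [211.8169 169.0049]
0.7 [210.8305 169.9868]
0.6 [210.0136 171.3279]
0.5 [209.3704 173.0078]
0.7 x -0.8 z -0.3
0.6 x 7.6 z 8.1
0.5 x 15.1 z 17.3
0.4 x 21.7 z 27.2
0.3 x 27.3 z 37.8
0.2 x 31.7 z 48.8
0.1 x 35.1 z 60.2
0.0 x 37.3 z 71.9
-0.1 x 38.3 z 83.8
```

>>> carry_out(
  rows=[
    [[0.0045,0,0.004,0],[0.0085,0,0.0085,0],[0.012,0,0.013,0],[0.0155,0,0.018,0],[0.019,0,0.023,0],[0.022,0,0.028,0]],
  ],
)

```text
clock: 27.5
position: [0.4539, 0.2481, 0.1803]
tool_rot: [-3.142, -0.0, 1.769]
force: [-0.0, 1.2, 1.4]
grip_width: 0.0001
finger_force: 0.9
```

>>> carry_out(
  rows=[
    [[0.003,0,0.005,0],[0.0055,0,0.0105,0],[0.008,0,0.016,0],[0.01,0,0.021,0]],
  ],
)

```text
clock: 27.83
position: [0.452, 0.2576, 0.1592]
tool_rot: [-3.141, 0.0, 1.769]
force: [-0.5, 1.0, 1.5]
grip_width: -0.0001
finger_force: 0.7
```

```bash
python3 - <<'E'
from cl import *
s=bot.observe(); q=RF.T@(s["position"]-O)*1e3
print(q,RF.T@s["force"])
f=bot.grab_frame("side"); g=bot.grab_frame("wrist")
c=np.hstack([cv2.resize(f["pixels"][110:310,160:300],(400,571))[:560],cv2.resize(g["pixels"],(400,300)).copy() if 0 else cv2.copyMakeBorder(cv2.resize(g["pixels"],(400,300)),0,260,0,0,0)])
cv2.imwrite("pics/s3.png",c[:,:,::-1])
for phi in np.arange(.2,-.11,-.1):
    y,z=S(phi,118); print(round(phi,2),"x",round(y-11-q[1],1),"z",round(q[2]-z,1))
E
```

```text
[  0.1244 227.0175 159.2232] [-0.3004  1.1228  1.523 ]
0.2 x 0.5 z 0.1
0.1 x 3.8 z 11.5
0.0 x 6.0 z 23.2
-0.1 x 7.0 z 35.1
```

View pics/s3.png

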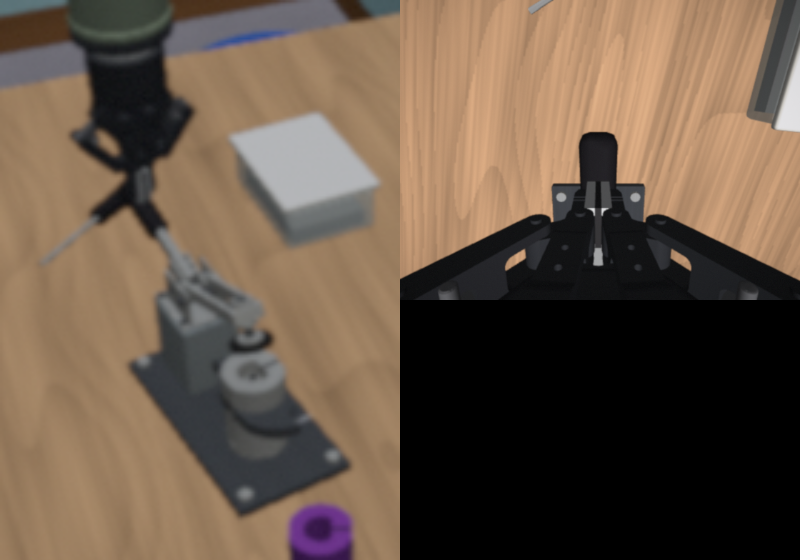

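The handle follows: at (145,200) it is nearly level and the pad is just above the short spacer at (250,345). Pressing on to the stop.

>>> carry_out(
  rows=[
    [[0.002,0,0.006,0],[0.004,0,0.012,0],[0.005,0,0.017,0],[0.006,0,0.02,0],[0.006,0,0.02,0]],
  ],
)

```text
clock: 28.35
position: [0.4505, 0.2632, 0.1391]
tool_rot: [-3.141, 0.0, 1.769]
force: [-0.5, 0.4, -0.0]
grip_width: 0.0002
finger_force: 0.0
```

>>> carry_out(
  rows=[
    [[0,0,0.001,0],[0,0,0.002,0],[0,0,0.002,0]],
  ],
)

```text
clock: 28.6
position: [0.451, 0.2632, 0.1379]
tool_rot: [3.141, -0.0, 1.769]
force: [-0.6, -0.1, 0.5]
grip_width: -0.0
finger_force: 0.0
```

>>> carry_out(
  rows=[
    [[0,0,0.001,0],[0,0,0.002,0],[0,0,0.002,0]],
  ],
)

```text
clock: 28.85
position: [0.451, 0.2633, 0.136]
tool_rot: [3.141, -0.0, 1.769]
force: [-1.4, 1.1, 3.1]
grip_width: 0.0001
finger_force: 1.7
```

>>> carry_out(
  rows=[
    [[0,0,0.001,0],[0,0,0.001,0]],
  ],
)

```text
clock: 29.02
position: [0.4512, 0.2634, 0.1358]
tool_rot: [3.141, -0.001, 1.769]
force: [-4.7, -1.4, 20.7]
grip_width: -0.0002
finger_force: 10.6
```

>>> carry_out(
  rows=[
    [[0,0,0.0006,0],[0,0,0.0006,0],[0,0,0.0006,0],[0,0,0.0006,0]],
  ],
)

```text
clock: 29.35
position: [0.4512, 0.2634, 0.1356]
tool_rot: [3.141, -0.001, 1.769]
force: [-8.7, -3.6, 32.5]
grip_width: -0.0002
finger_force: 15.9
```

>>> carry_out(
  rows=[
    [[0,0,-0.002,0],[0,0,-0.02,0],[0,0,-0.06,0],[0,0,-0.1,0],[0,0,-0.14,0],[0,0,-0.15,0],[0,0,-0.15,0],[0,0,-0.15,0]],
  ],
)

```text
clock: 30.02
position: [0.4509, 0.2634, 0.2845]
tool_rot: [3.141, -0.001, 1.769]
force: [-0.3, -0.1, -0.6]
grip_width: 0.0004
finger_force: 0.0
```

```bash
python3 - <<'E'
from cl import *
s=bot.observe(); print(s["position"],s["force"])
f=bot.grab_frame("side"); g=bot.grab_frame("wrist")
for n,h in(("side",f),("wrist",g)):
  for l in("clamp_grip","clamp_hinge","short_spacer"):
    for d in bot.spot_point(h,l)[:1]: print(n,l,d["conf"],np.round(d["position"],1))
  for phi in (.15,.05,0,): print(phi,proj(h,W(*S(phi,115,6))),"tip",proj(h,W(*S(phi,144,6))))
E
```

```text
[0.4509 0.2634 0.2845] [-0.2721 -0.1354 -0.5797]
side clamp_grip 0.78 [206.1 183.4]
side clamp_hinge 0.96 [227.2 209.3]
side short_spacer 0.53 [250.1 245.9]
0.15 [208.5096 181.212 ] tip [204.1986 175.2285]
0.05 [208.6567 184.1115] tip [204.4309 178.8839]
0 [208.7939 185.6364] tip [204.6243 180.7984]
wrist clamp_grip 0.93 [275.9 186.3]
wrist short_spacer 0.51 [276.1 370. ]
0.15 [276.7422 193.8581] tip [276.6995 160.2685]
0.05 [276.769  189.1263] tip [276.7363 155.8531]
0 [276.7823 187.3459] tip [276.7541 154.4117]
```

```bash
python3 -c "
from workcell import bot
print(bot.job_done())"
```

```text
the job is handed in; nothing more can be done
None
```

The tall spacer, knife and short spacer are keyed and home on the shaft, the clamp handle is fully down, the gripper is clear, and the job was handed in at about 30 s; the interface returned no verdict.

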